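# Two-way ball-level check of a pottery turntable

## Robot

A 6-joint arm with a two-finger parallel gripper is mounted at the origin on the work surface. World frame = base frame: x ahead of the robot, y to its left, z up, the work surface at z = 0. Lengths are in mm, angles in rad, forces in N, time in s.
With the tool pointing down it reaches from about 325 to 850 mm from the base axis. Payload 15.5 kg.
Tool frame: the origin (TCP) lies at the very end of the fingers, on their centre line; the grasp point (between the pads) lies 19 mm behind it; z points along the fingers, y is the line along which they close (so a half turn about z gives the same grasp; the last joint's range is limited). The gripper opens to 91 mm and grips with 3 to 60 N. Pads are 32 mm wide; open, the fingers measure 118 mm over their backs; the gripper's body (76 mm by 178 mm) begins 60 mm behind the grasp point.
Start: joints at [1.159, 0.494, 1.345, -0, 1.302, -0.096], TCP at [194.7, 593.901, 213.915] pointing down, gripper open.
Joint ranges: [-2.91, 2.91], [-0.82, 2.16], [0.22, 2.67], [-1.22, 4.37], [0.12, 2.79], [-3.08, 3.08]. Speed limits (rad/s): [1.89, 1.89, 2.57, 3.01, 3.01, 3.01].

## Interface

Orientations are given as a rotation vector (axis times angle).
In Python, from rig import robot gives the robot as it stands.
- The arm moves only by the shell command python3 -m creep 'ROWS' [FORCE]. ROWS is JSON, a list that holds one entry, the list of rows, each a list of 7 numbers: the shift along the world's x, y, z each as a share of 30 cm, from -1 to 1, then the turn, a rotation vector about the world's x, y, z each as a share of pi rad, from -1 to 1, then the closure, from 0 (fully open) to 1 (shut). In form: [[[x, y, z, wx, wy, wz, claw], ...]]. A call has 1 to 8 rows; each row shifts and turns the commanded pose from where the row before left it; what a row does not reach is not made up. A row lasts 1/8 s, in which the tool goes at most 62.5 mm and 10.7 degrees, less where a joint would pass 70% of its speed; a pose out of reach is approached as far as the arm can. A call with a number of a shift or a turn outside -1 to 1 is refused whole. A call with a gripper value outside its range is refused whole. The fingers move at their own pace and stop on an object; FORCE is the grip in N (left out, the last holds). Time passes only in rows, so rows that do not move let the fingers close. It gives the time, the measured TCP pose, the force, the opening and the grip force at its end, in the units of the state.
- robot.state(): the state, without advancing time (a new reading comes with each control period).
- robot.snapshot(name): name is "side" or "top" or "wrist"; returns the picture (420x560x3 uint8, red, green, blue); there is no depth.
- robot.camera_params(name): a dict with "intrinsics" (3x3 intrinsics, pixels), "view" (4x4, takes a point from world to camera coordinates); the wrist camera has in their place "mount" (4x4, takes a point from camera to tool coordinates, whose origin is the TCP and whose axes are the flange's). Camera axes: x right, y up, looking along -z (the intrinsics and any distortion apply to the point x, -y, -z); pixel columns grow to the right and rows downward; lengths in mm; the calibration is good to about 2 mm. A picture is of the moment at which its call begins: read the wrist's pose just before it. camera_params takes no time and is no camera call.
- robot.hand_in(): hands the job in; it is judged then, once.
The state is a dict: "time_s": time; "q": joint angles; "qd": joint speeds; "joint_torque": joint torques, N m; "position": TCP position; "tcp_rot": TCP orientation; "contact_force": force on the tool from outside, world axes, zero at the start; "torque": the same for the moment, N m; "gripper_width": finger opening in mm; "finger_force": force on a finger pad.
Only numpy, scipy, OpenCV 4.12 (cv2) and the standard library are available. Lean on these libraries where they do the work, as an engineer would, in place of code of your own. Each camera call takes 0.05 s, during which the arm holds its last target. There are 200 camera calls.

## Task

Check the wooden turntable before the pots go on it: take the ball level by the wooden grip of its bridge and, with the bridge lined up along the row of the two pads, touch its foot gently down on the middle of the round pad, then in the same way on the middle of the square pad. Then raise it a few centimetres clear of the square pad, turn it a quarter turn so that the bridge lies square across that row, and finish while still holding it there, still and level, with the ball at rest in the middle of the dish. Keep the dish level and the ball near its middle all the time, and leave the other pottery where it stands.

Things in the scene. Friction and masses are not known exactly. Their poses are not given: they have to be found in the camera images.
- level: Ball level, about 0.3 kg, standing on the table: white dish 110 mm across (rim at z = 60 mm) on a steel stem and rigid flat round foot, 36 mm across, origin at the middle of its underside. Own z up. A steel bridge spans it along own x: uprights at x = -58 and +58 mm, up to z = 138 mm. In mid bridge a dark wooden grip, 60 mm along x, 16 mm thick (y), z = 118 to 150 mm; grip it across its 16 mm.
- level_grip (a point): middle of the level's wooden grip, 134 mm straight above the foot's underside
- dish_middle (a point): lowest point of the dish's upper face, 38 mm straight above the foot's underside. The dish slopes about 10 degrees up to 26 mm from the middle, then about 20 degrees up to 50 mm, then an upright rim; quick sideways starts and stops make the ball wander.
- ball_center (a point): centre of the loose dark steel ball, 24 mm across, 56 g, lying in the middle of the dish
- round_pad_top (a point): centre of the top face of the round pad: light wood, 48 mm across, 8 mm thick, fixed on the turntable. Own x runs along the row of pads from the square pad to the round pad, own z up. Its top is 50 mm above the table.
- square_pad_top (a point): centre of the top face of the square pad: light wood, 44 x 44 mm, 8 mm thick, fixed on the turntable, on the far side of the axis from the round pad. Same axes as round_pad_top. Its top is 50 mm above the table.
- turntable: round wooden top of the turntable stand with its two pads: 260 mm across, top face 42 mm above the table; origin on the table on its axis; the pads lie along own x, either side of the axis, the round one at x = +75 mm, the square one at -75 mm. It spins stiffly about the vertical (0.25 N m to start it), is at any angle at the start and stays where it is.
- wedding_vase: tall two-spouted terracotta vase, 128 mm wide, 253 mm high, standing loose; not part of the job. Origin in the middle of its underside.
- glazed_bowl: glazed ceramic bowl, 124 mm across, 50 mm high, standing loose; not part of the job. Origin in the middle of its underside.
- pen_cup: plastic pen cup, 76 mm across, 100 mm high, standing loose; not part of the job. Origin in the middle of its underside.
- pill_tin: aluminium pill tin with a knurled twist cap, 52 mm across, 42 mm high, standing loose; not part of the job. Origin in the middle of its underside.
- bud_pot: small terracotta bud pot, 68 mm across, 80 mm high, standing loose; not part of the job. Origin in the middle of its underside.
- tea_bowl: small white handleless cup, 70 mm across, 60 mm high, standing loose; not part of the job. Origin in the middle of its underside.
Not all that is in view belongs to the job. Leave any pink or purple look-alike of the level alone.

How it is judged:
By the outcome, as a careful person would: the job done as asked, in the order asked, and still so for the second after the job is handed in, while the arm keeps its last pose, push and grip.
It also fails if it takes over 72 s, if anything falls off the work surface, if the arm or the gripper's body presses on something with over 40 N, if the wrist force passes 120 N, or if a joint passes its speed limit or range.

## Working session

There is one attempt and no reset: what is moved stays moved. The work goes in short steps, Python scripts to look and compute and a shell command to move; the robot and the scene stay as the last step left them, time stands still between calls to the robot, and variables do not carry over. Pictures are saved under pics/ and viewed, at most 11 in all, crops included, and the job is handed in when it is done.

```bash
mkdir -p pics; ls
cat > h.py <<'E'
import numpy as np, cv2
from scipy.spatial.transform import Rotation as R
from rig import robot
def cam(n):
    p=robot.camera_params(n); K=np.array(p["intrinsics"])
    if "view" in p: T=np.linalg.inv(np.array(p["view"]))
    else:
        s=robot.state(); W=np.eye(4); W[:3,:3]=R.from_rotvec(s["tcp_rot"]).as_matrix(); W[:3,3]=s["position"]
        T=W@np.array(p["mount"])
    return K,T
def ray(K,T,u,v):
    d=np.linalg.inv(K)@[u,v,1]; d=np.array([d[0],-d[1],-d[2]])
    return T[:3,3],T[:3,:3]@d
def onz(K,T,u,v,z):
    o,d=ray(K,T,u,v); return o+d*(z-o[2])/d[2]
def proj(K,T,P):
    c=np.linalg.inv(T)@np.append(P,1); p=K@[c[0],-c[1],-c[2]]; return p[:2]/p[2]
def save(n,name):
    im=np.array(robot.snapshot(n)); cv2.imwrite(f"pics/{name}.png",im[:,:,::-1]); return im
E
python3 - <<'E'
from h import *
save("top","top0"); save("side","side0")
for n in("top","side","wrist"):
    p=robot.camera_params(n); print(n,{k:np.round(np.array(v),3).tolist() if not isinstance(v,str) else v for k,v in p.items()})
print(robot.state())
E
```

```text
pics
top {'intrinsics': [[424.879, 0.0, 285.058], [0.0, 424.879, 212.773], [0.0, 0.0, 1.0]], 'view': [[0.014, -1.0, -0.012, 42.348], [0.988, 0.012, 0.154, -501.966], [-0.154, -0.014, 0.988, -1149.007], [0.0, 0.0, 0.0, 1.0]]}
side {'intrinsics': [[535.926, 0.0, 282.016], [0.0, 535.926, 211.427], [0.0, 0.0, 1.0]], 'view': [[0.948, 0.319, 0.0, -472.737], [-0.193, 0.573, 0.797, -25.576], [0.254, -0.755, 0.604, -1827.56], [0.0, 0.0, 0.0, 1.0]]}
wrist {'intrinsics': [[329.696, 0.0, 287.287], [0.0, 329.696, 209.149], [0.0, 0.0, 1.0]], 'mount': [[0.0, 0.967, 0.256, 72.012], [1.0, 0.0, -0.001, 0.273], [-0.001, 0.256, -0.967, -169.205], [0.0, 0.0, 0.0, 1.0]]}
{'time_s': 0.1, 'q': array([ 1.15850626e+00,  4.94131331e-01,  1.34604772e+00, -3.50840288e-05,
        1.30250204e+00, -9.55154680e-02]), 'qd': array([-0.0018492 , -0.00182487, -0.00204518, -0.00018569, -0.00086641,
       -0.0009566 ]), 'joint_torque': array([ 1.95758890e-03, -8.80238628e+01, -3.82537651e+01,  7.06859864e-02,
        4.86057065e-02,  1.01675726e-04]), 'position': array([194.57286638, 593.59057014, 213.39876564]), 'tcp_rot': array([-4.95458039e-01, -3.10203335e+00,  1.66811014e-03]), 'contact_force': array([ 0.48205207, -0.29480366,  0.36906544]), 'torque': array([ 0.03339438, -0.01054638, -0.00087556]), 'finger_force': 0.0, 'gripper_width': 91.25015761270363}
```

View pics/top0.png

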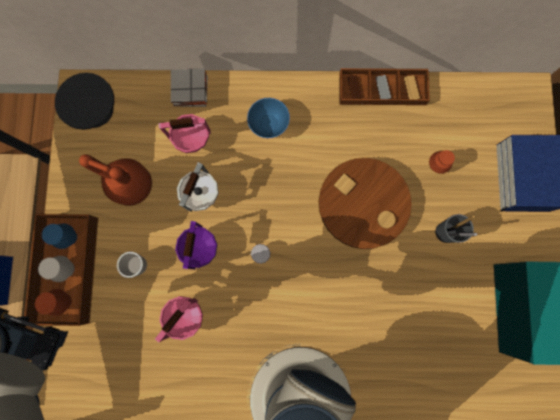

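View pics/side0.png

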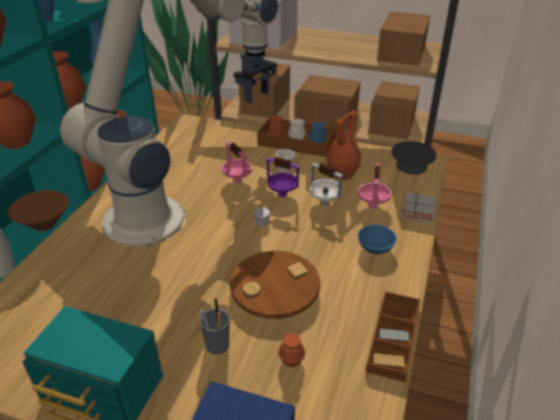

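Candidates in the top view are white level (198,190), purple (196,246), pink (188,131) and pink (181,318). The description says white dish, so (198,190), which is (325,188) in the side view. I'll check it in a close crop.

Run:
```python
import cv2,numpy as np
a=cv2.imread("pics/top0.png")[150:230,150:250]; b=cv2.imread("pics/side0.png")[150:220,280:380]
c=cv2.imread("pics/top0.png")[150:255,310:420]
f=lambda x,s:cv2.resize(x,None,fx=s,fy=s,interpolation=cv2.INTER_CUBIC)
a=f(a,4);b=f(b,4);c=f(c,3)
o=np.zeros((600,800,3),np.uint8);o[:320,:400]=a;o[:280,400:800]=b;o[283:598,400:730]=c
cv2.imwrite("pics/crop0.png",o)
```

```text
(no output)
```

View pics/crop0.png

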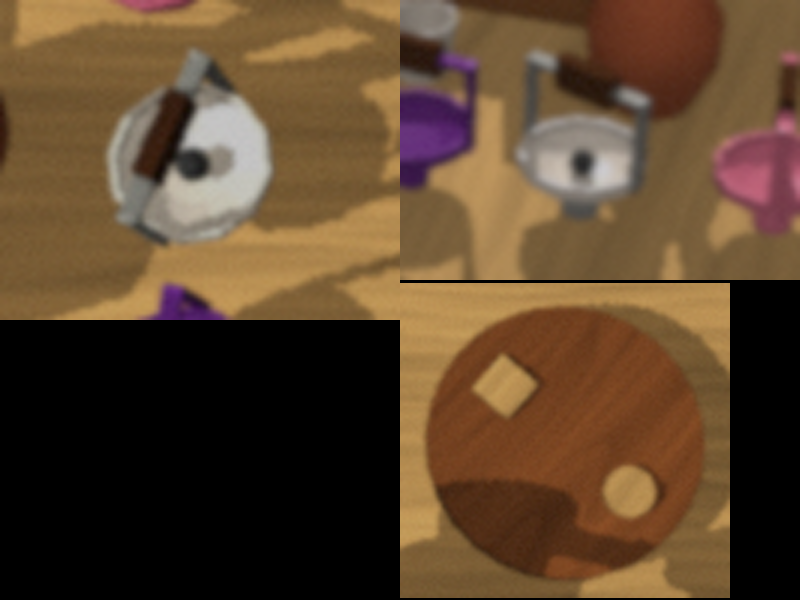

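The crop shows the white dish with a dark ball, steel bridge and dark wooden grip (top view, grip near (191,184)), so it is the right one. The square pad is at about (345,184) and the round pad at about (386,219). Next I measure them with masks.

Run:
```python
from h import *
im=cv2.imread("pics/top0.png"); sd=cv2.imread("pics/side0.png")
K,T=cam("top"); Ks,Ts=cam("side")
def blob(im,m,box):
    u0,v0,u1,v1=box; M=np.zeros(m.shape,np.uint8); M[v0:v1,u0:u1]=m[v0:v1,u0:u1]
    n,l,s,c=cv2.connectedComponentsWithStats(M); i=1+np.argmax(s[1:,4]); return c[i],s[i],(l==i)
g=im[:,:,1].astype(int); r=im[:,:,2].astype(int)
pm=((g>115)).astype(np.uint8)
P={}
for n,b in(("sq",(330,170,360,198)),("rd",(372,205,402,232))):
    c,s,l=blob(im,pm,b); P[n]=onz(K,T,*c,50); print(n,c,s,P[n])
    if n=="sq": print(cv2.minAreaRect(np.argwhere(l)[:,::-1].astype(np.float32)))
d=P["rd"]-P["sq"]; print("sep",np.linalg.norm(d),"ang",np.degrees(np.arctan2(d[1],d[0])),"axis",(P["rd"]+P["sq"])/2)
# grip
dark=((im.max(2)<85)&(r>im[:,:,0]+15)).astype(np.uint8)
c,s,l=blob(im,dark,(180,168,201,200)); print("grip",c,s,cv2.minAreaRect(np.argwhere(l)[:,::-1].astype(np.float32)),onz(K,T,*c,146))
e1=onz(K,T,198.8,164.5,138);e2=onz(K,T,181.3,205,138); print(e1,e2,np.linalg.norm(e1-e2),np.degrees(np.arctan2(*(e1-e2)[[1,0]])),(e1+e2)/2)
ball=onz(K,T,198,190.5,50);print("ball",ball)
# side ball at (462.. )
print("side ball",onz(Ks,Ts,280+182/4,150+163/4,50), "side grip",onz(Ks,Ts,280+190/4,150+80/4,140))
# obstacles
for n,uv,z in(("vase",(130,180),0),("purple",(196,246),60),("pink",(188,132),60),("tin",(260,254),42),("bowl",(268,118),50)): print(n,onz(K,T,*uv,z).round())
```

```text
sq [344.27927928 183.81531532] [335 174  20  20 222] [ 583.67481462 -115.57327955   50.        ]
((344.5000305175781, 184.00001525878906), (14.849241256713867, 14.849242210388184), 45.0)
rd [386.04186047 219.06046512] [378 211  17  17 215] [ 485.57935636 -229.79637701   50.        ]
sep 150.56438797120526 ang -130.6561753267437 axis [ 534.62708549 -172.68482828   50.        ]
grip [190.12162162 183.35135135] [184 172  13  23 148] ((190.79310607910156, 183.51724243164062), (7.7992048263549805, 23.026222229003906), 21.801410675048828) [558.3929514  293.27148605 146.        ]
[610.85328015 274.93749703 138.        ] [502.89641582 315.22605628 138.        ] 115.22956462203837 -20.465135234296334 [556.87484799 295.08177665 138.        ]
ball [559.7918423  293.57538923  50.        ]
side ball [561.43355481 290.62572295  50.        ] side grip [565.22667352 285.38767975 140.        ]
vase [599. 507.   0.]
purple [404. 290.  60.]
pink [727. 328.  60.]
tin [385. 116.  42.]
bowl [775. 102.  50.]
```

```bash
python3 -m creep '[[[0.15,-0.125,0.01,0,0,-0.0156,0],[0.15,-0.125,0.01,0,0,0,0],[0.15,-0.125,0.01,0,0,0,0],[0.15,-0.125,0.01,0,0,0,0],[0.15,-0.125,0.01,0,0,0,0],[0.15,-0.125,0.01,0,0,0,0],[0.15,-0.125,0.01,0,0,0,0],[0.15,-0.125,0.01,0,0,0,0]]]'
python3 -m creep '[[[0.018,0,0,0,0,0,0],[0,0,0,0,0,0,0],[0,0,0,0,0,0,0],[0,0,0,0,0,0,0]]]'
python3 - <<'E'
from h import *
save("wrist","w1"); s=robot.state(); print(s["time_s"],s["position"],s["tcp_rot"],s["qd"])
K,T=cam("wrist")
for P in([559.5,293,62],[559.5,293,150]): print(proj(K,T,np.array(P)))
M=R.from_rotvec(s["tcp_rot"]).as_matrix(); print(M.round(4), np.degrees(np.arctan2(M[1,0],M[0,0])))
E
```

```text
time_s: 1.1
position: [555.9, 292.4, 237.8]
tcp_rot: [-0.571, -3.089, 0.0]
contact_force: [0.2, 0.2, -0.2]
gripper_width: 91.1
finger_force: 0.0
time_s: 1.6
position: [559.2, 294.7, 238.0]
tcp_rot: [-0.569, -3.089, 0.0]
contact_force: [0.1, 0.4, 0.6]
gripper_width: 91.1
finger_force: 0.0
1.65 [559.37285469 294.60016596 238.01033636] [-5.69482210e-01 -3.08945789e+00  1.62390166e-05] [-6.44687010e-03  6.90814273e-04 -4.33879502e-03 -2.34677723e-05
 -9.11707985e-04 -1.55868195e-03]
[285.44319931 192.30129463]
[284.92903935 214.70131048]
[[-9.343e-01  3.565e-01 -1.000e-04]
 [ 3.565e-01  9.343e-01  0.000e+00]
 [ 1.000e-04 -0.000e+00 -1.000e+00]] 159.11172074202727
```

View pics/w1.png

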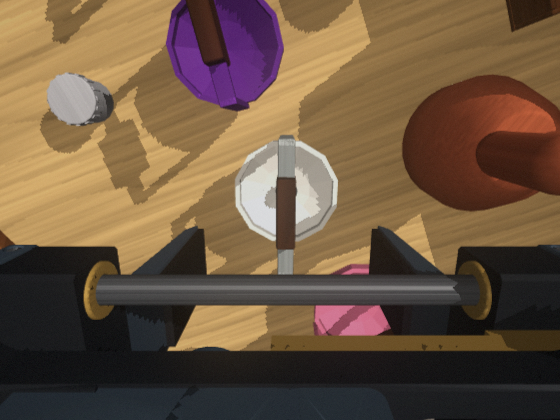

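The wrist view shows the white level almost in line with the jaws: grip from about (287,178) to (285,249), bridge end at (287,137). I'll measure the grip precisely.

Run:
```python
from h import *
im=cv2.imread("pics/w1.png").astype(int); K,T=cam("wrist")
m=np.zeros(im.shape[:2],np.uint8); b=im[165:262,265:310]
m[165:262,265:310]=((b.max(2)<120)&(b[:,:,2]>b[:,:,0]+20))
n,l,s,c=cv2.connectedComponentsWithStats(m); i=1+np.argmax(s[1:,4]); print(s[i],c[i])
rows=np.arange(180,247); mid=[np.argwhere(l[r]==i).mean() for r in rows]; wd=[(l[r]==i).sum() for r in rows]
p=np.polyfit(rows,mid,1); print(p,np.mean(wd))
top,bot=s[i][1]-.5,s[i][1]+s[i][3]-.5
A=onz(K,T,np.polyval(p,top),top,150);B=onz(K,T,np.polyval(p,bot),bot,150)
print(A,B,np.linalg.norm(A-B),(A+B)/2,np.degrees(np.arctan2(*(A-B)[[1,0]])))
```

```text
[ 276  177   20   80 1331] [285.47633358 213.35386927]
[-1.23313912e-02  2.88156437e+02] 18.53731343283582
[530.6507227  304.95083493 150.        ] [593.53536567 280.00294743 150.        ] 67.6526083169838 [562.09304419 292.47689118 150.        ] 158.36055245766246
```

```bash
python3 -m creep '[[[0,-0.003,-0.055,0,0,-0.004,0],[0,0,-0.055,0,0,0,0],[0,0,-0.055,0,0,0,0],[0,0,-0.055,0,0,0,0.2],[0,0,-0.055,0,0,0,0.4],[0,0,-0.055,0,0,0,0.5],[0,0,-0.05,0,0,0,0.6],[0,0,-0.03,0,0,0,0.68]]]' 12
python3 -m creep '[[[0,0,0,0,0,0,0.72],[0,0,0,0,0,0,0.74],[0,0,0,0,0,0,0.76],[0,0,0,0,0,0,0.77],[0,0,0,0,0,0,0.78],[0,0,0,0,0,0,0.79],[0,0,0,0,0,0,0.8],[0,0,0,0,0,0,0.81]]]' 12
python3 -m creep '[[[0,0,0,0,0,0,0.82],[0,0,0,0,0,0,0.83],[0,0,0,0,0,0,0.84],[0,0,0,0,0,0,0.86],[0,0,0,0,0,0,0.9],[0,0,0,0,0,0,1],[0,0,0,0,0,0,1],[0,0,0,0,0,0,1]]]' 25
python3 - <<'E'
from h import *
im=save("wrist","w2"); s=robot.state(); print(s); K,T=cam("wrist"); print(proj(K,T,s["position"]+[0,0,-115+50.]))
E
```

```text
time_s: 2.65
position: [559.9, 292.9, 113.8]
tcp_rot: [-0.591, -3.085, 0.001]
contact_force: [-1.0, -0.7, -0.1]
gripper_width: 44.0
finger_force: 0.0
time_s: 3.65
position: [560.1, 293.0, 114.9]
tcp_rot: [-0.591, -3.085, 0.0]
contact_force: [0.2, 0.3, -0.4]
gripper_width: 17.8
finger_force: 0.0
time_s: 4.65
position: [560.1, 293.0, 114.9]
tcp_rot: [-0.591, -3.085, 0.0]
contact_force: [0.1, -1.4, 0.4]
gripper_width: 15.6
finger_force: 25.0
{'time_s': 4.7, 'q': array([ 3.87538869e-01,  6.06474715e-01,  1.43504170e+00, -2.11538452e-05,
        1.10013817e+00, -8.04906251e-01]), 'qd': array([-0.00065196, -0.00116309, -0.00123741,  0.00098472, -0.00162153,
        0.00064847]), 'joint_torque': array([ 4.97958027e-01, -9.23564529e+01, -3.31052864e+01,  3.56283886e-01,
       -2.95624919e-01, -1.30583066e-03]), 'position': array([560.07554731, 292.97876327, 114.89249107]), 'tcp_rot': array([-5.90751574e-01, -3.08550731e+00,  7.78706655e-05]), 'contact_force': array([-0.65084544, -0.96376458, -0.32976339]), 'torque': array([-0.32035277,  0.04875828, -0.03122425]), 'finger_force': 24.99870389699936, 'gripper_width': 15.598366739291233}
[286.68929015 222.240388  ]
```

View pics/w2.png

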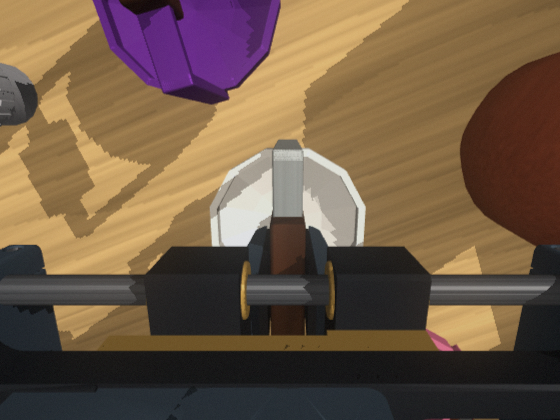

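```bash
python3 -m creep '[[[0,0,0.005,0,0,0,1],[0,0,0.015,0,0,0,1],[0,0,0.03,0,0,0,1],[0,0,0.045,0,0,0,1],[0,0,0.055,0,0,0,1],[0,0,0.055,0,0,0,1],[0,0,0.045,0,0,0,1],[0,0,0.03,0,0,0,1]]]' 30
python3 -m creep '[[[0,0,0.015,0,0,0,1],[0,0,0.005,0,0,0,1],[0,0,0,0,0,0,1],[0,0,0,0,0,0,1]]]'
python3 - <<'E'
from h import *
im=save("side","s1"); K,T=cam("side"); s=robot.state(); p=s["position"]; print(s["contact_force"])
q=proj(K,T,[p[0],p[1],p[2]-115+50]); print(q)
u,v=q.astype(int); f=im[v-40:v+40,u-40:u+40,::-1]; cv2.imwrite("pics/s1c.png",cv2.resize(f,None,fx=6,fy=6,interpolation=cv2.INTER_CUBIC))
E
```

```text
time_s: 5.7
position: [560.3, 293.1, 200.1]
tcp_rot: [0.591, 3.085, 0.001]
contact_force: [-0.5, 0.6, -3.4]
gripper_width: 16.1
finger_force: 30.0
time_s: 6.2
position: [559.9, 292.9, 204.5]
tcp_rot: [-0.591, -3.085, 0.001]
contact_force: [0.3, 0.0, -3.3]
gripper_width: 15.7
finger_force: 30.0
[-0.15993222  0.24015975 -3.86647518]
[326.55696966 168.69410099]
```

View pics/s1c.png

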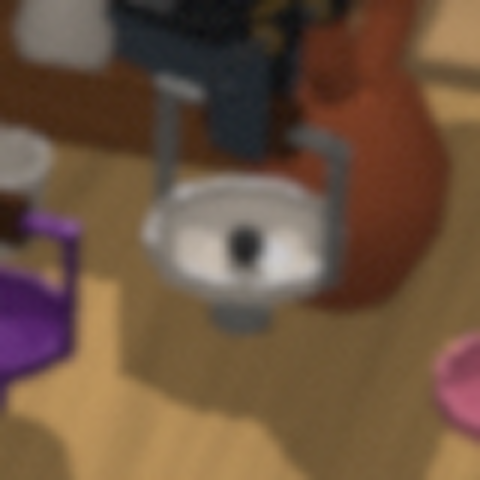

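The level hangs upright with the ball in mid-dish (crop pixel (243,246), expected about (240,240)). Next is a gentle traverse to above the round pad while turning.

```bash
python3 -m creep '[[[-0.0015,-0.01,0,0,0,0,1],[-0.003,-0.02,0,0,0,-0.005,1],[-0.004,-0.03,0,0,0,-0.01,1],[-0.0055,-0.04,0,0,0,-0.015,1],[-0.007,-0.05,0,0,0,-0.02,1],[-0.0085,-0.06,0,0,0,-0.02,1],[-0.0085,-0.06,0,0,0,-0.02,1],[-0.0085,-0.06,0,0,0,-0.02,1]]]'
python3 -m creep '[[[-0.0085,-0.06,0,0,0,-0.02,1],[-0.0085,-0.06,0,0,0,-0.02,1],[-0.0085,-0.06,0,0,0,-0.02,1],[-0.0085,-0.06,0,0,0,-0.02,1],[-0.0085,-0.06,0,0,0,-0.02,1],[-0.0085,-0.06,0,0,0,-0.02,1],[-0.0085,-0.06,0,0,0,-0.02,1],[-0.0085,-0.06,0,0,0,-0.02,1]]]'
python3 -m creep '[[[-0.0085,-0.06,0,0,0,-0.02,1],[-0.0085,-0.06,0,0,0,-0.02,1],[-0.0085,-0.06,0,0,0,-0.02,1],[-0.0085,-0.06,0,0,0,-0.02,1],[-0.0085,-0.06,0,0,0,-0.02,1],[-0.0085,-0.06,0,0,0,-0.02,1],[-0.0085,-0.06,0,0,0,-0.02,1],[-0.0085,-0.06,0,0,0,-0.02,1]]]'
python3 -m creep '[[[-0.0085,-0.06,0,0,0,-0.02,1],[-0.0085,-0.06,0,0,0,-0.02,1],[-0.0085,-0.06,0,0,0,-0.02,1],[-0.0085,-0.06,0,0,0,-0.02,1],[-0.0085,-0.06,0,0,0,-0.02,1],[-0.007,-0.05,0,0,0,-0.02,1],[-0.0055,-0.04,0,0,0,-0.02,1],[-0.004,-0.03,0,0,0,-0.015,1]]]'
python3 -m creep '[[[-0.003,-0.02,0,0,0,-0.01,1],[-0.0015,-0.01,0,0,0,-0.005,1],[0,0,0,0,0,0,1],[0,0,0,0,0,0,1],[0,0,0,0,0,0,1],[0,0,0,0,0,0,1]]]'
python3 - <<'E'
from h import *
s=robot.state(); M=R.from_rotvec(s["tcp_rot"]).as_matrix(); print(M.round(4).tolist(), np.degrees(np.arctan2(M[1,0],M[0,0])),s["position"],s["q"])
im=save("wrist","w3"); t=save("top","t3"); save("side","s3")
K,T=cam("wrist"); 
for P in([485.6,-229.8,50],[583.7,-115.6,50],[s["position"][0],s["position"][1],50]): print(proj(K,T,np.array(P)))
E
```

```text
time_s: 7.25
position: [545.9, 192.6, 204.9]
tcp_rot: [-1.119, -2.936, 0.0]
contact_force: [-0.6, -0.7, -3.1]
gripper_width: 16.0
finger_force: 30.0
time_s: 8.25
position: [525.6, 48.8, 204.9]
tcp_rot: [1.814, 2.565, -0.0]
contact_force: [0.0, 0.4, -2.7]
gripper_width: 15.8
finger_force: 30.0
time_s: 9.25
position: [505.2, -95.2, 204.9]
tcp_rot: [2.395, 2.034, 0.0]
contact_force: [-0.8, 0.2, -3.3]
gripper_width: 16.0
finger_force: 30.0
time_s: 10.25
position: [487.5, -220.9, 204.9]
tcp_rot: [-2.814, -1.397, 0.0]
contact_force: [0.3, -0.6, -4.3]
gripper_width: 15.9
finger_force: 30.0
time_s: 11.0
position: [486.4, -228.8, 204.9]
tcp_rot: [2.843, 1.336, 0.0]
contact_force: [0.0, -0.2, -3.7]
gripper_width: 16.0
finger_force: 30.0
[[0.6382, 0.7699, 0.0001], [0.7699, -0.6382, -0.0], [0.0, 0.0001, -1.0]] 50.340727564250315 [ 486.35957028 -228.84944952  204.94175401] [-5.50923881e-01  3.80673518e-01  1.57332791e+00  2.36228425e-05
  1.18753708e+00  1.41252170e-01]
[287.51857633 197.40465947]
[290.49493521  32.47097431]
[287.49691733 196.22508483]
```

View pics/w3.png

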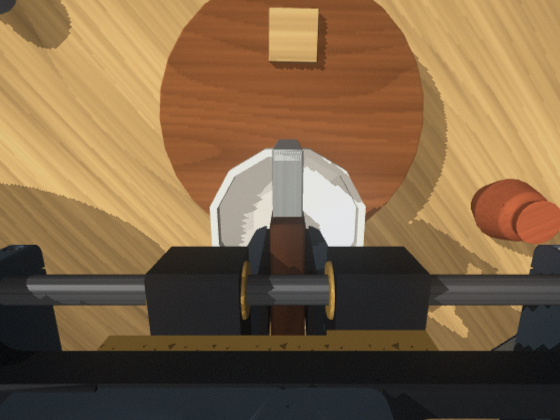

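The wrist view shows the square pad at about (294,35) and the row running vertically along the bridge, and the dish hides the round pad. I'll refine pad positions from several views.

Run:
```python
from h import *
def pad(im,box,thr,K,T,z=50):
    u0,v0,u1,v1=box; b=im[v0:v1,u0:u1].astype(int); m=((b[:,:,1]>thr)&(b[:,:,2]>b[:,:,0]+25)).astype(np.uint8)
    n,l,s,c=cv2.connectedComponentsWithStats(m); i=1+np.argmax(s[1:,4])
    pts=np.argwhere(l==i)[:,::-1]+[u0,v0]; X=np.array([onz(K,T,u,v,z)[:2] for u,v in pts])
    return c[i]+[u0,v0],s[i][4],X.mean(0),cv2.minAreaRect(X.astype(np.float32))
w=cv2.imread("pics/w3.png");K,T=cam("wrist")
for th in(130,145,160): print("wrist sq",pad(w,(255,2,335,72),th,K,T))
Ks,Ts=cam("side"); sd=cv2.imread("pics/side0.png")
for th in(105,115,125): print("side",pad(sd,(284,258,312,282),th,Ks,Ts),pad(sd,(240,280,264,300),th,Ks,Ts))
Kt,Tt=cam("top")
t=cv2.imread("pics/top0.png")
for th in(105,115,125): print("top",pad(t,(330,170,360,198),th,Kt,Tt),pad(t,(372,205,402,232),th,Kt,Tt))
# turntable rim: redness vs table
for nm,im,K_,T_,box in(("top",t,Kt,Tt,(312,150,420,256)),("side",sd,Ks,Ts,(226,250,325,315))):
    u0,v0,u1,v1=box; hsv=cv2.cvtColor(im,cv2.COLOR_BGR2HSV)[v0:v1,u0:u1]; m=((hsv[:,:,0]<13)&(hsv[:,:,1]>110)).astype(np.uint8)
    cs,_=cv2.findContours(m,cv2.RETR_EXTERNAL,cv2.CHAIN_APPROX_NONE); c=max(cs,key=cv2.contourArea)
    h=cv2.convexHull(c)[:,0]+[u0,v0]; X=np.array([onz(K_,T_,u,v,42)[:2] for u,v in h]).astype(np.float32); print(nm,cv2.minEnclosingCircle(X),cv2.fitEllipse(X))
```

```text
wrist sq (array([292.80441518,  34.02633617]), np.int32(2582), array([ 584.39962653, -117.98681128]), ((584.30712890625, -118.30084228515625), (43.27781677246094, 42.996864318847656), 49.13291931152344))
wrist sq (array([292.63288644,  33.96608833]), np.int32(2536), array([ 584.31552523, -117.84898775]), ((584.2130126953125, -118.46919250488281), (42.69864273071289, 42.790279388427734), 49.52227783203125))
wrist sq (array([292.88136344,  31.78264719]), np.int32(2259), array([ 585.62064608, -116.61127282]), ((585.2440795898438, -116.869384765625), (38.783992767333984, 42.347023010253906), 49.65833282470703))
side (array([296.97126437, 268.43678161]), np.int32(174), array([ 584.30004604, -117.74829357]), ((584.162841796875, -117.61549377441406), (46.25889587402344, 46.438968658447266), 48.7783317565918)) (array([251.10059172, 287.39053254]), np.int32(169), array([ 485.65621105, -232.18352808]), ((485.42620849609375, -232.5367889404297), (45.264137268066406, 42.88079833984375), 18.61924171447754))
side (array([297.01960784, 268.58169935]), np.int32(153), array([ 584.61770982, -118.30391
[... 1516 characters left out ...]
3.70588235]), np.int32(204), array([ 584.00326664, -115.36923641]), ((583.9135131835938, -115.56919860839844), (40.11445617675781, 40.65434265136719), 48.78449249267578)) (array([386.03743316, 219.1657754 ]), np.int32(187), array([ 485.30147567, -229.77600383]), ((484.4996643066406, -229.677734375), (38.51686096191406, 41.950225830078125), 88.86138916015625))
top ((532.8472900390625, -173.1858367919922), 127.63411712646484) ((533.1463012695312, -172.88272094726562), (251.92921447753906, 253.80886840820312), 42.60586929321289)
side ((467.980224609375, -132.0540313720703), 51.088783264160156) ((456.9048767089844, -145.63710021972656), (74.28998565673828, 129.74815368652344), 161.4196014404297)
```

Run:
```python
from h import *
s=robot.state();p=s["position"]
o=np.zeros((480,800,3),np.uint8)
for k,n in enumerate(("side","top")):
    K,T=cam(n); im=cv2.imread(f"pics/{n[0]}3.png")
    q=proj(K,T,[p[0],p[1],p[2]-115+50]); print(n,"ball exp",q,"rim exp",proj(K,T,[p[0],p[1],p[2]-55]),"foot",proj(K,T,[p[0],p[1],p[2]-115]))
    u,v=q.astype(int)-[33,40]; print(u,v); o[:480,k*400:k*400+396]=cv2.resize(im[v:v+80,u:u+66],None,fx=6,fy=6,interpolation=cv2.INTER_CUBIC)
    if n=="side":
        hsv=cv2.cvtColor(im,cv2.COLOR_BGR2HSV); m=((hsv[:,:,1]<70)&(hsv[:,:,2]>120)).astype(np.uint8)[v:v+80,u:u+66]
        cs,_=cv2.findContours(m,cv2.RETR_EXTERNAL,cv2.CHAIN_APPROX_NONE); c=max(cs,key=cv2.contourArea); print(cv2.boundingRect(c),cv2.fitEllipse(cv2.convexHull(c)))
cv2.imwrite("pics/c3.png",o)
```

```text
side ball exp [250.61853005 262.91758141] rim exp [250.48842332 260.16904996] foot [251.25309678 276.32293355]
217 222
(15, 24, 39, 32) ((33.24811553955078, 39.26276397705078), (31.99205207824707, 41.92643737792969), 84.13838958740234)
top ball exp [393.5718794  213.83894835] rim exp [394.52546503 213.23720975] foot [389.05360036 216.69010588]
360 173
```

View pics/c3.png

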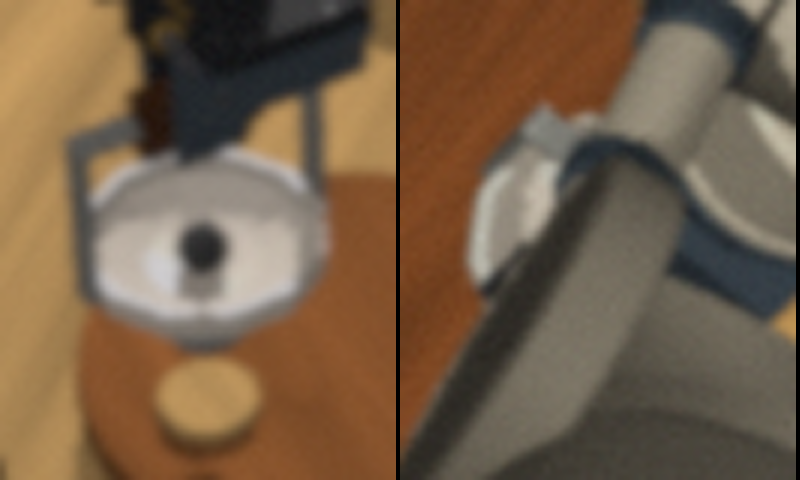

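The ball sits exactly where predicted ((250.7,263.0) against (250.6,262.9)), so the side camera agrees with the hand and I use its pad positions: round (486,-231.5), square (584.3,-117.5), row at 49.2°. I'll lower to about 4 mm above the round pad.

```bash
python3 -m creep '[[[-0.0005,-0.002,-0.005,0,0,-0.002,1],[-0.0005,-0.004,-0.015,0,0,-0.002,1],[0,-0.002,-0.02,0,0,-0.002,1],[0,0,-0.025,0,0,0,1],[0,0,-0.025,0,0,0,1],[0,0,-0.015,0,0,0,1],[0,0,-0.01,0,0,0,1],[0,0,-0.005,0,0,0,1]]]'
python3 -m creep '[[[0,0,0,0,0,0,1],[0,0,0,0,0,0,1]]]'
python3 - <<'E'
from h import *
s=robot.state();p=s["position"]; K,T=cam("side"); im=save("side","s4"); print(p,s["contact_force"])
print([proj(K,T,[p[0],p[1],z]) for z in(p[2]-115,p[2]-65,50)])
u,v=213,225; cv2.imwrite("pics/c4.png",cv2.resize(im[v:v+80,u:u+76,::-1],None,fx=7,fy=7,interpolation=cv2.INTER_CUBIC))
E
```

```text
time_s: 12.15
position: [486.0, -231.4, 168.8]
tcp_rot: [2.856, 1.309, -0.0]
contact_force: [0.5, -1.2, -3.4]
gripper_width: 15.7
finger_force: 30.0
time_s: 12.4
position: [486.1, -231.5, 169.1]
tcp_rot: [2.856, 1.309, 0.0]
contact_force: [0.3, 0.4, -3.3]
gripper_width: 15.6
finger_force: 30.0
[ 486.09002429 -231.47057533  169.09327297] [ 0.30352375  0.43227981 -3.32503797]
[array([251.28847142, 286.18983776]), array([250.66319007, 273.16849761]), array([251.33854446, 287.23259729])]
```

View pics/c4.png

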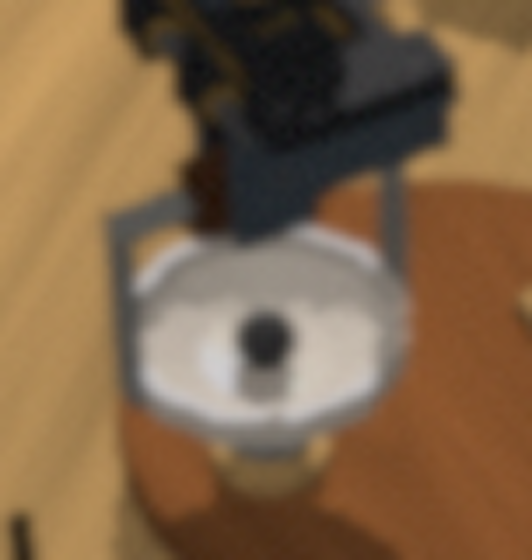

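Foot at crop (270,452) is over the middle of the round pad (about x 270), ball centred. Now a slow touchdown.

```bash
python3 -m creep '[[[0,0,-0.0025,0,0,0,1],[0,0,-0.0025,0,0,0,1],[0,0,-0.0025,0,0,0,1],[0,0,-0.0025,0,0,0,1],[0,0,-0.001,0,0,0,1],[0,0,0,0,0,0,1],[0,0,0,0,0,0,1]]]'
python3 -m creep '[[[0,0,-0.001,0,0,0,1],[0,0,0,0,0,0,1],[0,0,0,0,0,0,1]]]'
```

```text
time_s: 13.32
position: [486.0, -231.4, 165.6]
tcp_rot: [2.856, 1.309, 0.0]
contact_force: [-0.1, 0.4, -3.1]
gripper_width: 15.7
finger_force: 30.0
time_s: 13.7
position: [486.0, -231.4, 165.3]
tcp_rot: [2.856, 1.309, 0.0]
contact_force: [-0.5, 0.9, -3.8]
gripper_width: 15.6
finger_force: 30.0
```

```bash
python3 -m creep '[[[0,0,-0.001,0,0,0,1],[0,0,0,0,0,0,1],[0,0,0,0,0,0,1]]]'
python3 -m creep '[[[0,0,-0.001,0,0,0,1],[0,0,0,0,0,0,1],[0,0,0,0,0,0,1]]]'
```

```text
time_s: 14.08
position: [486.0, -231.4, 165.0]
tcp_rot: [-2.856, -1.309, 0.0]
contact_force: [-0.3, 0.0, -2.9]
gripper_width: 15.9
finger_force: 30.0
time_s: 14.45
position: [486.1, -231.4, 164.8]
tcp_rot: [2.856, 1.309, 0.0]
contact_force: [-1.4, -0.1, 1.5]
gripper_width: 16.0
finger_force: 30.0
```

Contact is about 5 N upward. I hold briefly, lift, and move along the row to the square pad.

```bash
python3 -m creep '[[[0,0,0,0,0,0,1],[0,0,0,0,0,0,1],[0,0,0,0,0,0,1]]]'
python3 -m creep '[[[0,0,0.003,0,0,0,1],[0,0,0.01,0,0,0,1],[0,0,0.02,0,0,0,1],[0,0,0.025,0,0,0,1],[0,0,0.025,0,0,0,1],[0,0,0.02,0,0,0,1],[0,0,0.01,0,0,0,1],[0,0,0.005,0,0,0,1]]]'
python3 -m creep '[[[0.005,0.006,0,0,0,0,1],[0.01,0.012,0,0,0,0,1],[0.015,0.0175,0,0,0,0,1],[0.02,0.0235,0,0,0,0,1],[0.025,0.029,0,0,0,0,1],[0.025,0.029,0,0,0,0,1],[0.025,0.029,0,0,0,0,1],[0.025,0.029,0,0,0,0,1]]]'
python3 -m creep '[[[0.025,0.029,0,0,0,0,1],[0.025,0.029,0,0,0,0,1],[0.025,0.029,0,0,0,0,1],[0.025,0.029,0,0,0,0,1],[0.025,0.029,0,0,0,0,1],[0.021,0.0245,0,0,0,0,1],[0.016,0.0185,0,0,0,0,1],[0.01,0.0125,0,0,0,0,1]]]'
python3 -m creep '[[[0.005,0.006,0,0,0,0,1],[0,0,0,0,0,0,1],[0,0,0,0,0,0,1],[0,0,0,0,0,0,1]]]'
python3 - <<'E'
from h import *
s=robot.state();p=s["position"]; K,T=cam("side"); im=save("side","s5"); print(p,s["contact_force"],s["tcp_rot"])
print([proj(K,T,[p[0],p[1],z]) for z in(p[2]-115,p[2]-65,50)],proj(K,T,[584.3,-117.5,50]))
o,d=onz(K,T,251.2,287.4,50),onz(K,T,297,268.5,50);print(o,d)
u,v=258,205; cv2.imwrite("pics/c5.png",cv2.resize(im[v:v+80,u:u+76,::-1],None,fx=7,fy=7,interpolation=cv2.INTER_CUBIC))
E
```

```text
time_s: 14.82
position: [486.1, -231.4, 164.8]
tcp_rot: [2.856, 1.309, 0.0]
contact_force: [-2.6, 0.3, 4.0]
gripper_width: 15.7
finger_force: 30.0
time_s: 15.82
position: [486.0, -231.4, 200.2]
tcp_rot: [2.856, 1.309, -0.0]
contact_force: [-0.3, 0.4, -4.0]
gripper_width: 16.1
finger_force: 30.0
time_s: 16.82
position: [531.5, -178.2, 200.1]
tcp_rot: [2.856, 1.309, -0.0]
contact_force: [-0.5, -0.1, -3.5]
gripper_width: 16.0
finger_force: 30.0
time_s: 17.82
position: [582.8, -118.4, 200.1]
tcp_rot: [-2.856, -1.309, 0.0]
contact_force: [-0.1, 0.4, -3.0]
gripper_width: 16.0
finger_force: 30.0
time_s: 18.32
position: [584.0, -117.1, 200.2]
tcp_rot: [2.856, 1.308, 0.0]
contact_force: [0.5, -0.7, -4.1]
gripper_width: 15.6
finger_force: 30.0
[ 584.00949126 -117.10311677  200.15098593] [ 0.47132698 -0.72834313 -4.07427249] [2.85613029e+00 1.30847993e+00 2.02456909e-05]
[array([297.15283506, 259.28023842]), array([297.46326865, 246.08928128]), array([296.94178802, 268.2480579 ])] [296.9964674  268.35896102]
[ 485.959352   -232.20364877   50.        ] [ 584.4871962  -118.06579413   50.        ]
```

View pics/c5.png

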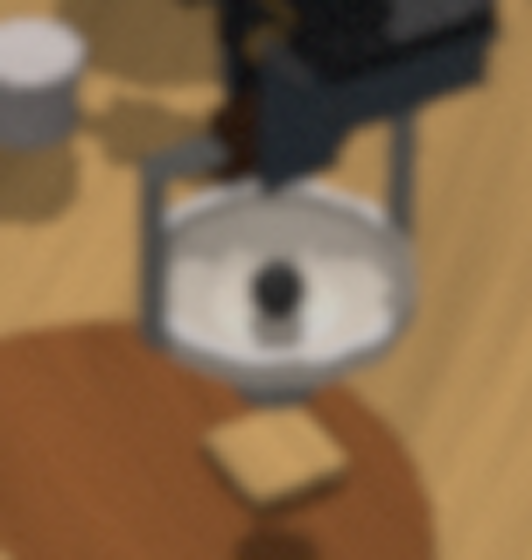

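Square pad centred at crop (275,452), foot directly above (x≈277), ball centred. Lowering.

```bash
python3 -m creep '[[[0.0005,-0.0015,-0.005,0,0,0,1],[0.0005,-0.0015,-0.012,0,0,0,1],[0,0,-0.02,0,0,0,1],[0,0,-0.025,0,0,0,1],[0,0,-0.023,0,0,0,1],[0,0,-0.015,0,0,0,1],[0,0,-0.009,0,0,0,1],[0,0,-0.005,0,0,0,1]]]'
python3 -m creep '[[[0,0,0,0,0,0,1],[0,0,-0.0015,0,0,0,1],[0,0,-0.001,0,0,0,1],[0,0,0,0,0,0,1],[0,0,0,0,0,0,1]]]'
python3 -m creep '[[[0,0,-0.001,0,0,0,1],[0,0,0,0,0,0,1],[0,0,0,0,0,0,1]]]'
```

```text
time_s: 19.38
position: [584.4, -117.9, 165.8]
tcp_rot: [2.856, 1.309, 0.0]
contact_force: [0.2, 0.6, -3.1]
gripper_width: 16.0
finger_force: 30.0
time_s: 20.0
position: [584.4, -117.9, 165.2]
tcp_rot: [2.856, 1.309, 0.0]
contact_force: [-0.2, -0.0, -3.6]
gripper_width: 16.1
finger_force: 30.0
time_s: 20.38
position: [584.4, -117.8, 164.9]
tcp_rot: [2.856, 1.309, 0.0]
contact_force: [0.6, -0.8, -3.0]
gripper_width: 16.2
finger_force: 30.0
```

```bash
python3 -m creep '[[[0,0,-0.001,0,0,0,1],[0,0,0,0,0,0,1],[0,0,0,0,0,0,1]]]'
python3 -m creep '[[[0,0,-0.0005,0,0,0,1],[0,0,0,0,0,0,1],[0,0,0,0,0,0,1]]]'
```

```text
time_s: 20.75
position: [584.5, -117.9, 164.9]
tcp_rot: [2.856, 1.309, 0.001]
contact_force: [-2.0, 1.1, 5.3]
gripper_width: 16.1
finger_force: 30.0
time_s: 21.12
position: [584.5, -117.9, 164.9]
tcp_rot: [2.856, 1.309, 0.001]
contact_force: [-2.2, 1.0, 7.9]
gripper_width: 15.7
finger_force: 30.0
```

Touched at the square pad. Now I lift 45 mm, then make the quarter turn.

```bash
python3 -m creep '[[[0,0,0.003,0,0,0,1],[0,0,0.01,0,0,0,1],[0,0,0.02,0,0,0,1],[0,0,0.03,0,0,0,1],[0,0,0.035,0,0,0,1],[0,0,0.027,0,0,0,1],[0,0,0.017,0,0,0,1],[0,0,0.008,0,0,0,1]]]'
python3 -m creep '[[[0,0,0,0,0,0,1],[0,0,0,0,0,0.005,1],[0,0,0,0,0,0.01,1],[0,0,0,0,0,0.015,1],[0,0,0,0,0,0.02,1],[0,0,0,0,0,0.02,1],[0,0,0,0,0,0.02,1],[0,0,0,0,0,0.02,1]]]'
python3 -m creep '[[[0,0,0,0,0,0.02,1],[0,0,0,0,0,0.02,1],[0,0,0,0,0,0.02,1],[0,0,0,0,0,0.02,1],[0,0,0,0,0,0.02,1],[0,0,0,0,0,0.02,1],[0,0,0,0,0,0.02,1],[0,0,0,0,0,0.02,1]]]'
python3 -m creep '[[[0,0,0,0,0,0.02,1],[0,0,0,0,0,0.02,1],[0,0,0,0,0,0.02,1],[0,0,0,0,0,0.02,1],[0,0,0,0,0,0.02,1],[0,0,0,0,0,0.02,1],[0,0,0,0,0,0.02,1],[0,0,0,0,0,0.02,1]]]'
python3 -m creep '[[[0,0,0,0,0,0.02,1],[0,0,0,0,0,0.02,1],[0,0,0,0,0,0.015,1],[0,0,0,0,0,0.01,1],[0,0,0,0,0,0.005,1],[0,0,0,0,0,0,1],[0,0,0,0,0,0,1],[0,0,0,0,0,0,1]]]'
python3 -m creep '[[[0,0,0,0,0,0,1],[0,0,0,0,0,0,1],[0,0,0,0,0,0,1],[0,0,0,0,0,0,1],[0,0,0,0,0,0,1],[0,0,0,0,0,0,1],[0,0,0,0,0,0,1],[0,0,0,0,0,0,1]]]'
python3 - <<'E'
from h import *
s=robot.state();p=s["position"]; K,T=cam("side"); im=save("side","s6"); print(p,s["tcp_rot"],s["qd"].round(4))
M=R.from_rotvec(s["tcp_rot"]).as_matrix(); print(np.degrees(np.arctan2(M[1,0],M[0,0])),M[2])
print([proj(K,T,[p[0],p[1],z])-[258,195] for z in(p[2]-115,p[2]-65,50)])
u,v=258,195; cv2.imwrite("pics/c6.png",cv2.resize(im[v:v+85,u:u+76,::-1],None,fx=7,fy=7,interpolation=cv2.INTER_CUBIC))
E
```

```text
time_s: 22.12
position: [584.4, -117.8, 209.7]
tcp_rot: [2.856, 1.309, 0.0]
contact_force: [-0.4, -0.5, -3.7]
gripper_width: 15.9
finger_force: 30.0
time_s: 23.12
position: [584.3, -117.8, 209.2]
tcp_rot: [-2.585, -1.785, 0.0]
contact_force: [-0.3, -0.1, -2.7]
gripper_width: 15.9
finger_force: 30.0
time_s: 24.12
position: [584.3, -117.8, 209.3]
tcp_rot: [-2.06, -2.371, 0.0]
contact_force: [-0.4, 0.0, -3.0]
gripper_width: 15.8
finger_force: 30.0
time_s: 25.12
position: [584.3, -117.8, 209.3]
tcp_rot: [-1.406, -2.809, 0.0]
contact_force: [-0.1, 0.2, -2.5]
gripper_width: 15.9
finger_force: 30.0
time_s: 26.12
position: [584.4, -117.9, 209.4]
tcp_rot: [-1.094, -2.945, 0.0]
contact_force: [0.7, 0.0, -4.4]
gripper_width: 16.0
finger_force: 30.0
time_s: 27.12
position: [584.4, -117.8, 209.4]
tcp_rot: [1.094, 2.945, 0.0]
contact_force: [-0.8, 0.1, -2.9]
gripper_width: 15.8
finger_force: 30.0
[ 584.41484124 -117.84719192  209.43503041] [1.09398599e+00 2.94491661e+00 2.80838279e-07] [ 0.0019 -0.0019  0.0021  0.0007  0.0016  0.0004]
139.241664556426 [-3.95051071e-05  1.48661970e-05 -9.99999999e-01]
[array([39.26750086, 62.06617051]), array([39.58153501, 48.77564799]), array([38.99862531, 73.4454953 ])]
```

View pics/c6.png

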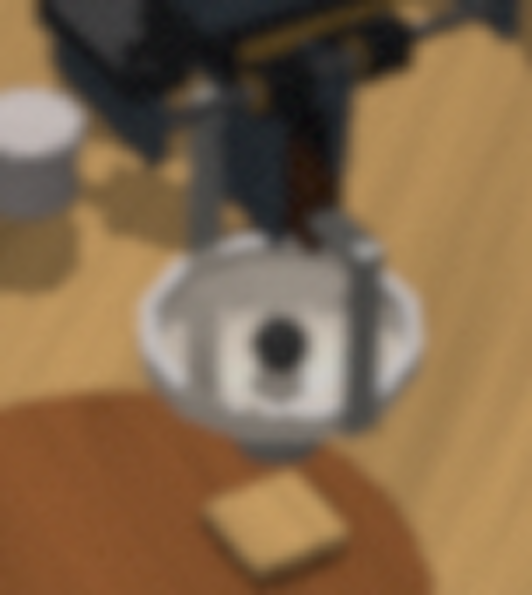

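The level hangs about 44 mm above the pad, the bridge square across the row, and the ball is centred and at rest (crop (280,343), expected about (277,341)). Handing in.

```bash
python3 -c "
from rig import robot
print(robot.hand_in())"
```

```text
the job is handed in; nothing more can be done
None
```

I handed the job in: the level touched down gently on the round pad and then the square pad. It is now held about 44 mm above the square pad, turned square across the row, level and still, with the ball at rest in the middle of the dish.

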